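# Brace the square jar and unscrew its tight lid

### The job

Stand the square jar upright in the square pocket of the bench block, fully down, so that the block keeps it from turning, then unscrew its tight lid (counter-clockwise seen from above), and stop turning once the threads let go rather than spinning the lid on round. Lift the lid straight off and finish while still holding it in the gripper, level and still, over the jar's mouth just clear of everything on it, about two fingers' breadth above the mouth; the jar stays down in the block. Leave the other things on the bench where they are.

Things in the scene. Friction and masses are not known exactly. Their poses are not given: they have to be found in the camera images.
- jar_mid (a point): Loose square white plastic jar, about 0.3 kg: body 56 x 56 mm, 55 mm tall, with a round neck (40 mm diameter) 26 mm tall on it. Starts upright on the bench, any yaw, lid screwed on; 93 mm tall with its lid, by which it may be lifted and carried. This point is the centre of the square body, 27.5 mm above its underside; z up, x and y square to its sides.
- jar_neck (a point): The level on the jar's neck where the lid's lower edge sits when closed: on the axis, 12 mm above the square body's top, 67 mm above the jar's underside; the mouth is 14 mm higher. Axes as the jar. Below the closed lid 12 mm of bare neck leaves room for fingertips. A sprung black key on the mouth's seal (30 x 6 mm, up to 13 mm above the mouth when open) pushes the lid up with 16 N, over 5 mm.
- lid_mid (a point): Round ribbed grey lid, 58 mm diameter (60 over its ribs), 26 mm tall, 50 g. This point is its centre, half-way up: 80 mm above the jar's underside when closed. Two thread lugs hold it; it is tight, about 0.5 N m to turn; clockwise is blocked. Turned counter-clockwise it stays level at one height in a steady grip. Once free it lifts straight off; it is clear of neck and key when raised 28 mm.
- lid_mark (a point): Point on the lid at mid height, 24 mm from its axis along the lid's x axis, under a low raised bar on its top; it shows the turn. Closed, it lies on the jar's x axis. The threads let go when the lid's x axis is 55 degrees counter-clockwise of the jar's; from there to 115 degrees it lifts off, beyond about 120 it catches again. Let go when free, it pops up 5 mm.
- brace_floor (a point): Bare aluminium block fixed to the bench, any yaw, 100 x 100 mm, 30 mm tall, with a square pocket 61 x 61 mm, 24 mm deep, 4 mm lead-in chamfer. This point is the centre of the pocket's floor, 6 mm above the bench; x and y square to the pocket, z up. The jar fits any of four ways round, turns about 5 degrees before the pocket stops it, and has its closed lid's centre 86 mm above the bench.
- round_jar: Bystander: closed round jar, 58 mm diameter, 95 mm tall, of the same plastics; origin at the centre of its underside. Leave alone.
- wrench: Bystander: steel wrench, 190 mm long, lying on the bench; origin under its middle.
- brush: Bystander: brush, 200 mm long, lying on the bench; origin under its middle.
- tape: Bystander: roll of tape lying flat, 90 mm diameter, 25 mm tall; origin under its centre.
- bar: Bystander: steel bar offcut, 120 x 40 x 20 mm; origin under its centre.
- cup: Bystander: metal cup, 70 mm diameter, 70 mm tall, open top; origin under its centre.
There are look-alikes about, which are no part of the job. Leave any pink or yellow look-alike of the part that bears lid_mid alone.

How it is judged:
On the way, in this order (a step that is already met when the one before it is completed fails the run):
1. the square jar stands fully down in the block's pocket with its lid still screwed on (z of jar_mid in the frame of brace_floor between 0.0245 and 0.0305 m and horizontal distance between jar_mid and brace_floor below 0.005 m and angle between jar_mid's own z axis and vertical below 0.06 rad and x of lid_mark in the frame of jar_mid above 0.0195 m and z of lid_mid in the frame of jar_neck below 0.016 m), for 0.2 s.
2. the lid is unscrewed, turned counter-clockwise past the end of its threads, before it is lifted, with the jar down in the pocket (z of jar_mid in the frame of brace_floor between 0.0245 and 0.0305 m and horizontal distance between jar_mid and brace_floor below 0.005 m and angle between jar_mid's own z axis and vertical below 0.06 rad and x of lid_mark in the frame of jar_mid below 0.0165 m and y of lid_mark in the frame of jar_mid above 0.012 m and z of lid_mid in the frame of jar_neck below 0.022 m), for 0.1 s.
At the end, for the whole second after the job is handed in: Jar down in the pocket (5 mm of centre, 3 mm of the floor, tilt under 0.06 rad); lid held by the gripper, still, level (0.15 rad), turned less than half round, within 15 mm of the jar's axis, its lower edge about 14 to 57 mm above the jar's mouth, touching nothing else (z of jar_mid in the frame of brace_floor between 0.0245 and 0.0305 m and horizontal distance between jar_mid and brace_floor below 0.005 m and angle between jar_mid's own z axis and vertical below 0.06 rad and z of lid_mid in the frame of jar_neck between 0.041 and 0.084 m and horizontal distance between lid_mid and jar_neck below 0.015 m and angle between lid_mid's own z axis and vertical below 0.15 rad and y of lid_mark in the frame of jar_mid above 0 m and contact force between the fingers and lid above 2 N and contact force between lid and jar below 0.1 N and linear speed of each of lid, jar below 0.02 m/s); the arm keeps its last pose, push and grip.
It fails at once if the lid is spun on more than about 120 degrees round (horizontal distance between lid_mid and jar_neck below 0.006 m and x of lid_mark in the frame of jar_mid below -0.014 m).
It fails at once if the jar is tipped more than about 30 degrees (angle between jar_mid's own z axis and vertical above 0.55 rad).
It fails at once if a bystander (round jar, wrench, brush, tape, bar or cup) is moved more than 3 cm (distance of any of round_jar, wrench, brush, tape, bar, cup from where it was at the start of the episode above 0.03 m).
It also fails if it takes over 54 s, if anything falls off the work surface, if the arm or the gripper's body presses on something with over 40 N, if the wrist force passes 120 N, or if a joint passes its speed limit or range.

### The arm

A 7-joint arm with a two-finger parallel gripper is mounted at the origin on the work surface. World frame = base frame: x ahead of the robot, y to its left, z up, the work surface at z = 0. Lengths are in m, angles in rad, forces in N, time in s.
With the tool pointing down it reaches from about 0.425 to 1.025 m from the base axis. Payload 9.4 kg.
Tool frame: the origin (TCP) lies midway between the tips of the shut fingers; the grasp point (between the pads) lies 19 mm behind it; z points along the fingers, y is the direction in which the jaws open and shut (so a half turn about z gives the same grasp; the last joint's range is limited). The gripper opens to 85 mm and grips with 20 to 120 N. Pads are 22 mm wide; open, the fingers measure 114 mm over their backs; the gripper's body (76 mm by 85 mm) begins 54 mm behind the grasp point. The pads swing forward as they close: fully open they stand 13 mm farther back than shut.
Start: joints at [1.136, 0.599, -0.003, 1.599, 0.002, 0.943, -0.08], TCP at [0.254, -0.679, 0.231] pointing down, gripper open.
Joint ranges: [-2.57, 2.57], [-0.35, 1.97], [-1.29, 1.29], [0.11, 2.56], [-1.05, 4.19], [0.11, 1.86], [-2.63, 2.63]. Speed limits (rad/s): [2.22, 2.22, 3.01, 3.01, 3.14, 3.14, 3.14].

### API

Orientations are given as a unit quaternion [x, y, z, w].
In Python, from station import state, snapshot, get_calibration, hand_in, look_for gives the robot as it stands.
- The arm moves only by the tool arm_command, never from a script. Its argument "steps" is a list of rows, each an object with "hand": the closure, from -1 (fully open) to 1 (shut), so that 0 is half open; "offset": the shift along the tool's x, y, z in mm, a list of three; "twist": the turn about the tool's z in degrees. In form: [{"hand": hand, "offset": [x, y, z], "twist": twist}, ...]. A call has 1 to 12 rows; each row shifts and turns the commanded pose from where the row before left it, along the tool's axes as they then stand; what a row does not reach is not made up. A row lasts 1/10 s, in which the tool goes at most 50 mm and 8.59 degrees, less where a joint would pass 70% of its speed; a pose out of reach is approached as far as the arm can. A call is refused whole if a number of a shift passes 50 or a number of a turn 8.59, either way. A call with a gripper value outside its range is refused whole. The fingers move at their own pace and stop on an object; "force" is the grip in N (left out, the last holds). Time passes only in rows, so rows that do not move let the fingers close. It gives the time, the measured TCP pose, the force and the opening at its end, in the units of the state.
- state(): the state, without advancing time (a new reading comes with each control period).
- snapshot(name): name is "side" or "top"; returns the picture (420x560x3 uint8, red, green, blue); there is no depth.
- get_calibration(name): a dict with "K" (3x3 intrinsics, pixels), "k1" (the pictures are not rectified: a ray, as slopes to the right and down, at radius r is drawn at 1 + k1 r^2 times it, then the intrinsics apply), "origin" and "attitude" of the camera in the world. Camera axes: x right, y down, z forward; pixel columns grow to the right and rows downward; lengths in m; the calibration is good to about 2 mm. A picture is of the moment at which its call begins. get_calibration takes no time and is no camera call.
- hand_in(): hands the job in, once; it reports no verdict.
Trained networks look in the newest picture that a camera, given by its name, has taken for a name from the list of things; names that differ only in an ending like _2 or _b are one class to them, and where a whole thing is asked for, a point or a joint stands for the part that bears it (a point fixed in the world has none). Each returns a list of dicts, best first, with "score" (0 to 1); they miss things now and then, are a little off and sometimes report something else, mostly with a low value. They report only what shows in the picture. A call takes as long as a camera call. They do not tell look-alikes from the thing itself.
- look_for(camera, name): "position" ([column, row] in pixels, amid what is visible of it).
The state is a dict: "time_s": time; "joint_positions": joint angles; "qd": joint speeds; "tau": joint torques, N m; "position": TCP position; "tcp_rot": TCP orientation; "contact_force": force on the tool from outside, world axes, zero at the start; "ft_torque": the same for the moment, N m; "finger_gap": finger opening in m.
Only numpy, scipy, OpenCV 4.12 (cv2) and the standard library are available. Lean on these libraries where they do the work, as an engineer would, in place of code of your own. Each camera call takes 0.05 s, during which the arm holds its last target. There are 200 camera calls.

## Working session

There is one attempt and no reset: what is moved stays moved. The work goes in short steps, Python scripts to look and compute and a tool call to move; the robot and the scene stay as the last step left them, time stands still between calls to the robot, and variables do not carry over. Pictures are saved under pics/ and viewed, about 8 in all and at most 12, crops included, and the job is handed in when it is done.

Besides the shell and the picture viewer there is one more tool, called after "Call:" as a command line: name --argument value ..., lists and objects as JSON in quotes. arm_command: Moves the arm, as the interface text tells. Its arguments: {"type":"object","properties":{"steps":{"type":"array"},"force":{"type":"number"}},"required":["steps"]}

```bash
mkdir -p pics; cat > h.py <<'E'
import numpy as np, cv2
from scipy.spatial.transform import Rotation as R
from station import *
def cal(n):
    c=get_calibration(n); a=np.array(c["attitude"],float)
    Rm=a if a.shape==(3,3) else R.from_quat(a).as_matrix()
    return np.array(c["K"]),c["k1"],np.array(c["origin"]),Rm
def ray(n,px):
    K,k1,o,Rm=cal(n); d=np.array([(px[0]-K[0,2])/K[0,0],(px[1]-K[1,2])/K[1,1]]); u=d.copy()
    for _ in range(20): u=d/(1+k1*(u@u))
    v=Rm@np.array([u[0],u[1],1]); return o,v/np.linalg.norm(v)
def at(n,px,z):
    o,v=ray(n,px); return o+v*(z-o[2])/v[2]
def proj(n,P):
    K,k1,o,Rm=cal(n); c=Rm.T@(np.array(P,float)-o); s=c[:2]/c[2]; s=s*(1+k1*(s@s)); return K[:2,:2]@s+K[:2,2]
def save(n,f,img=None):
    img=snapshot(n) if img is None else img
    cv2.imwrite("pics/"+f,img[:,:,::-1]); return img
E
python3 - <<'E'
from h import *
for n in("side","top"):
    print(n,get_calibration(n))
    im=save(n,n+"0.png")
    for k in("lid_mid","jar_mid","brace_floor","lid_mark","round_jar"):
        print(k,[(np.round(d["position"]),round(d["score"],2)) for d in look_for(n,k)])
a=[cv2.imread(f"pics/{n}0.png") for n in("side","top")]
print(state())
E
```

```text
side {'K': array([[451.94727029,   0.        , 272.67739108],
       [  0.        , 451.94727029, 215.07657936],
       [  0.        ,   0.        ,   1.        ]]), 'k1': -0.13612911444023965, 'origin': array([-0.1498321 ,  0.63141869,  0.90213956]), 'attitude': array([-0.35011142,  0.84206976, -0.37535008,  0.16568896])}
lid_mid [(array([332., 191.]), 0.9), (array([361., 221.]), 0.88), (array([355., 195.]), 0.65), (array([337., 233.]), 0.53)]
jar_mid [(array([330., 207.]), 0.67)]
brace_floor [(array([196., 289.]), 0.78)]
lid_mark [(array([364., 222.]), 0.64), (array([356., 196.]), 0.6), (array([331., 195.]), 0.57), (array([338., 232.]), 0.55)]
round_jar [(array([294., 226.]), 0.72)]
top {'K': array([[428.16076264,   0.        , 276.67298909],
       [  0.        , 428.16076264, 208.97921168],
       [  0.        ,   0.        ,   1.        ]]), 'k1': -0.0919653597204977, 'origin': array([ 0.42561907, -0.02463572,  1.21542036]), 'attitude': array([-0.70103752,  0.71071274, -0.03885234,  0.04386678])}
lid_mid [(array([321., 270.]), 0.94), (array([346., 240.]), 0.78), (array([352., 27
[... 406 characters left out ...]
': array([ 1.13629478,  0.5992801 , -0.00250761,  1.5994083 ,  0.00177162,
        0.94292153, -0.07978624]), 'qd': array([ 9.69572487e-04, -1.52831910e-03,  5.73208057e-05, -1.70892160e-04,
       -1.54922311e-03,  1.08199041e-04, -1.85174985e-04]), 'tau': array([-3.59762525e-04, -7.75793266e+01,  1.56339046e+00, -2.58280170e+01,
        1.24830208e-02,  2.21741306e-03,  2.19292889e-05]), 'position': array([ 0.25390622, -0.67907209,  0.23128602]), 'tcp_rot': array([ 9.84037657e-01,  1.77960362e-01, -1.12607348e-05, -4.82527900e-06]), 'contact_force': array([-0.12001154, -0.92727586, -0.4819263 ]), 'ft_torque': array([-0.02142332,  0.00191763,  0.02015109]), 'finger_gap': 0.0853776407137495}
```

```bash
python3 - <<'E'
import cv2,numpy as np
t=cv2.imread("pics/top0.png");s=cv2.imread("pics/side0.png")
cv2.imwrite("pics/a.png",cv2.resize(t[140:320,110:420],None,fx=2.5,fy=2.5,interpolation=cv2.INTER_CUBIC))
cv2.imwrite("pics/b.png",cv2.resize(s[150:350,130:430],None,fx=2.6,fy=2.6,interpolation=cv2.INTER_CUBIC))
E
```

```text
(no output)
```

View pics/a.png

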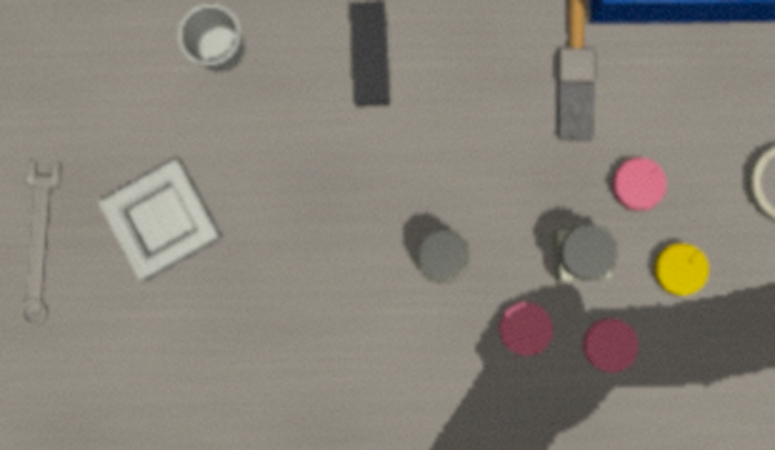

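View pics/b.png

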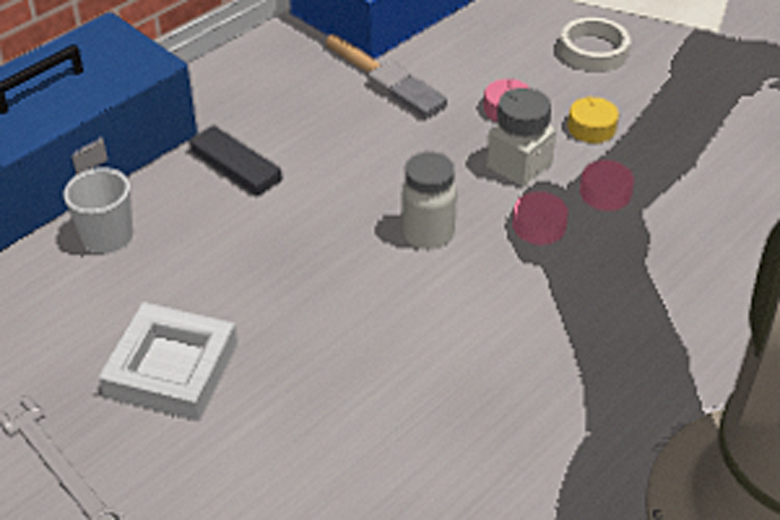

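```bash
python3 - <<'E'
from h import *
t=cv2.imread("pics/top0.png");s=cv2.imread("pics/side0.png")
o1,v1=ray("side",(332,191));o2,v2=ray("top",(345.5,240))
A=np.stack([v1,-v2],1);q=np.linalg.lstsq(A,o2-o1,rcond=None)[0];print("lid tri",o1+v1*q[0],o2+v2*q[1])
c=np.array([[100,203],[178,158],[219,237],[143,280]])/2.5+[110,140]
B=np.array([at("top",p,.03) for p in c]);print(B,B.mean(0));e=np.diff(np.vstack([B,B[:1]]),axis=0);print(np.linalg.norm(e,axis=1),np.degrees(np.arctan2(e[:,1],e[:,0]))%90)
cs=np.array([[148,303],[237,320],[197,402],[102,385]])/2.6+[130,150]
B=np.array([at("side",p,.03) for p in cs]);print(B.mean(0));e=np.diff(np.vstack([B,B[:1]]),axis=0);print(np.linalg.norm(e,axis=1),np.degrees(np.arctan2(e[:,1],e[:,0]))%90)
print("lidtop",at("top",(345.5,240.5),.093),at("side",(332,190),.09))
a=cv2.resize(t[215:270,315:385],None,fx=11,fy=11,interpolation=cv2.INTER_CUBIC)[:, :400*2]
b=cv2.resize(s[175:235,305:355],None,fx=9,fy=9,interpolation=cv2.INTER_CUBIC)
k=cv2.resize(t[195:260,140:205],None,fx=9,fy=9,interpolation=cv2.INTER_CUBIC)
a=cv2.resize(a,(400,314)) if 0 else cv2.resize(t[220:265,325:370],(400,400),interpolation=cv2.INTER_CUBIC)
b=cv2.resize(s[180:230,308:358],(400,400),interpolation=cv2.INTER_CUBIC)
cl=cv2.convertScaleAbs(np.hstack([a,b]),alpha=1.4)
cv2.imwrite("pics/c.png",cl)
E
```

```text
lid tri [ 0.47138587 -0.20024357  0.08341953] [ 0.47363936 -0.19837162  0.08322785]
[[0.53555606 0.33900822 0.03      ]
 [0.58521952 0.25092446 0.03      ]
 [0.4958654  0.20377156 0.03      ]
 [0.44896188 0.28878477 0.03      ]] [0.51640072 0.27062225 0.03      ]
[0.10111978 0.10103244 0.0970937  0.10010469] [29.41520735 27.82097521 28.88641831 30.11315301]
[0.51122493 0.27236549 0.03      ]
[0.09450858 0.10419593 0.09443112 0.10758194] [31.38168207 29.43099567 33.44044799 29.5661677 ]
lidtop [ 0.47191557 -0.19683298  0.093     ] [ 0.4693749  -0.19712771  0.09      ]
```

View pics/c.png

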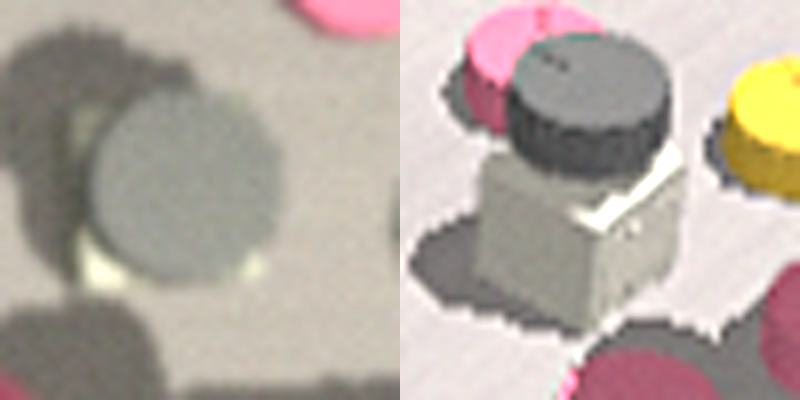

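```bash
python3 - <<'E'
from h import *
f=lambda p,z:at("side",np.array(p)/8+[308,180],z)[:2]
N0=f((185,330),0);L0=f((80,258),0);N1=f((190,232),.055);L1=f((85,160),.055);R1=f((282,158),.055);
ang=lambda v:np.degrees(np.arctan2(v[1],v[0]))
print("edges",ang(N0-L0)%90,ang(N1-L1)%90,ang(N1-R1)%90,np.linalg.norm(N0-L0),np.linalg.norm(N1-L1),np.linalg.norm(N1-R1))
print("mid",(L1+R1)/2)
m=f((158,62),.094);c=f((190,75),.093);print("mark",ang(m-c),np.linalg.norm(m-c),c)
t=lambda p,z:at("top",np.array(p)/8.889+[325,220],z)[:2]
print("topc",t((187,185),.093)); A=t((82,285),.055);B=t((268,272),.055);C=t((68,105),.055);print(ang(A-B)%90,ang(C-A)%90,np.linalg.norm(A-B),np.linalg.norm(C-A),(B+C)/2)
E
```

```text
edges 86.67443777113797 85.68304045698133 2.7256542111652635 0.05455765763248447 0.053661086922954224 0.055789767599413974
mid [ 0.46825646 -0.19478554]
mark 15.05527248561488 0.012801506684912124 [ 0.46946689 -0.19579231]
topc [ 0.47107574 -0.19822156]
3.0354954672207413 2.9273701344392085 0.056942134790161525 0.054894140112883995 [ 0.4716749  -0.19822511]
```

Square jar with grey lid is at top (346,241) / side (332,191): the only square body under a grey lid. The round jar is at top (287,241); the pink and yellow lids are the look-alikes. The crop confirms this. Pocket is at top (174,228).

Call:
arm_command --steps '[{"hand": -1,"offset": [31,-31.3,0],"twist": 0},{"hand": -1,"offset": [31,-31.3,0],"twist": 0},{"hand": -1,"offset": [31,-31.3,0],"twist": 0},{"hand": -1,"offset": [31,-31.3,0],"twist": 0},{"hand": -1,"offset": [31,-31.3,0],"twist": 0},{"hand": -1,"offset": [31,-31.3,0],"twist": 0},{"hand": -1,"offset": [31,-31.3,0],"twist": 0},{"hand": -1,"offset": [31,-31.3,0],"twist": 0},{"hand": -1,"offset": [31,-31.3,0],"twist": 0},{"hand": -1,"offset": [31,-31.3,0],"twist": 0},{"hand": -1,"offset": [31,-31.3,0],"twist": 0},{"hand": -1,"offset": [31,-31.3,0],"twist": 0}]' --force 40

```text
time_s: 1.8
position: [0.4714, -0.1954, 0.2316]
tcp_rot: [0.984, 0.178, 0.0, 0.0]
contact_force: [1.5, -0.2, 0.0]
finger_gap: 0.0854
```

Call:
arm_command --steps '[{"hand": -1,"offset": [0,0,30],"twist": 0},{"hand": -1,"offset": [0,0,30],"twist": 0},{"hand": -1,"offset": [0,0,0],"twist": 0},{"hand": -1,"offset": [0,0,0],"twist": 0}]'

```text
time_s: 2.2
position: [0.4707, -0.1971, 0.1715]
tcp_rot: [0.984, 0.178, -0.0, -0.0]
contact_force: [-0.2, -0.2, 0.4]
finger_gap: 0.0854
```

```bash
python3 - <<'E'
from h import *
t=save("top","t1.png");s=save("side","s1.png");st=state();print(st["position"],st["tcp_rot"],st["time_s"],st["joint_positions"])
for n in("side","top"):
    snapshot(n)
    print([(np.round(d["position"],1),round(d["score"],2)) for d in look_for(n,"lid_mid")])
a=cv2.resize(t[190:290,285:395],(400,364),interpolation=cv2.INTER_CUBIC);b=cv2.resize(s[150:240,285:385],(400,364),interpolation=cv2.INTER_CUBIC)
cv2.imwrite("pics/d.png",np.hstack([a,b])[:,:,::-1])
E
```

```text
[ 0.47137197 -0.1975967   0.17250689] [9.84109554e-01 1.77560359e-01 7.12767616e-04 4.42591937e-04] 2.3 [ 0.32799192  0.42976004 -0.05756446  2.1410399   0.04473687  0.57020519
 -0.97575667]
[(array([358.6, 193.4]), 0.72), (array([363.9, 220.7]), 0.6), (array([338.1, 234.9]), 0.59), (array([319.9, 186.1]), 0.56), (array([358.3, 168.2]), 0.54), (array([330.9, 190.2]), 0.52)]
[(array([320.2, 268.8]), 0.93), (array([352.8, 275.4]), 0.54)]
```

View pics/d.png

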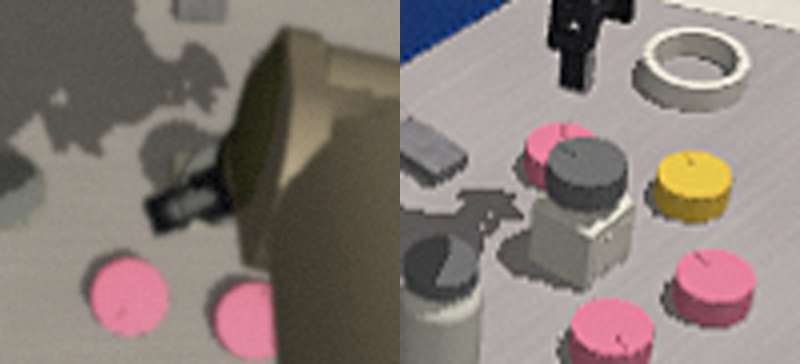

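```bash
python3 - <<'E'
from h import *
st=state();p=st["position"];Rm=R.from_quat(st["tcp_rot"]).as_matrix()
for g in(-.0427,0,.0427):
  q=p+Rm@[0,g,-.013];print(proj("side",q),proj("top",q),q)
s=cv2.imread("pics/s1.png")
print(proj("side",[.471,-.197,.093]))
cv2.imwrite("pics/e.png",cv2.resize(s[110:240,250:390],None,fx=4.6,fy=4.6,interpolation=cv2.INTER_CUBIC)[:600])
E
```

```text
[328.71121573 170.90935016] [335.15862248 245.62160836] [ 0.45621241 -0.15740744  0.18521737]
[333.93450429 162.57044659] [351.55788481 239.1414571 ] [ 0.47114421 -0.19741155  0.18526594]
[338.90368906 154.631533  ] [367.85305529 232.68350155] [ 0.48607601 -0.23741566  0.18531451]
[331.61072648 188.95870711]
```

View pics/e.png

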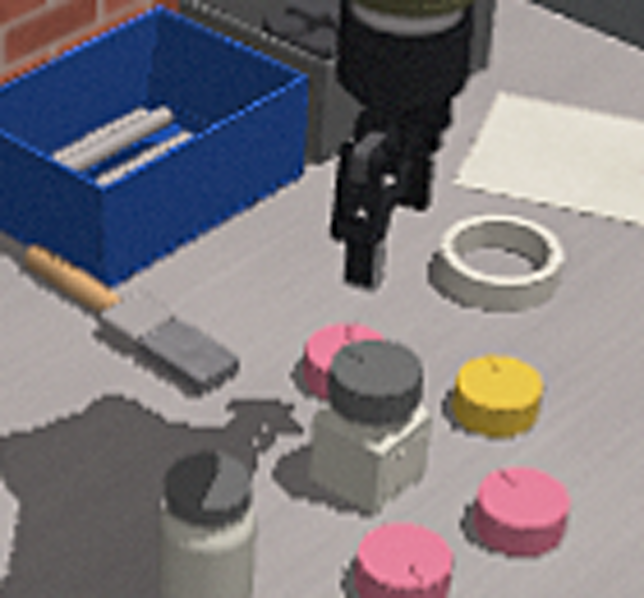

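Call:
arm_command --steps '[{"hand": -1,"offset": [0,0,30],"twist": 0},{"hand": -1,"offset": [0,0,30],"twist": 0},{"hand": -1,"offset": [0,0,25],"twist": 0},{"hand": -1,"offset": [0,0,15],"twist": 0},{"hand": -1,"offset": [0,0,14],"twist": 0},{"hand": -1,"offset": [0,0,0],"twist": 0},{"hand": -1,"offset": [0,0,0],"twist": 0},{"hand": 1,"offset": [0,0,0],"twist": 0},{"hand": 1,"offset": [0,0,0],"twist": 0},{"hand": 1,"offset": [0,0,0],"twist": 0},{"hand": 1,"offset": [0,0,0],"twist": 0},{"hand": 1,"offset": [0,0,0],"twist": 0}]' --force 60

```text
time_s: 3.7
position: [0.4713, -0.1971, 0.0584]
tcp_rot: [0.984, 0.178, 0.001, 0.0]
contact_force: [-1.5, -0.0, 6.7]
finger_gap: 0.056
```

Call:
arm_command --steps '[{"hand": 1,"offset": [0,0,0],"twist": 0},{"hand": 1,"offset": [0,0,0],"twist": 0},{"hand": 1,"offset": [0,0,0],"twist": 0},{"hand": 1,"offset": [0,0,0],"twist": 0}]'

```text
time_s: 4.1
position: [0.4713, -0.1971, 0.0584]
tcp_rot: [0.984, 0.178, 0.001, 0.0]
contact_force: [-1.1, -0.2, 7.6]
finger_gap: 0.0561
```

Call:
arm_command --steps '[{"hand": 1,"offset": [0,0,-10],"twist": 0},{"hand": 1,"offset": [0,0,-20],"twist": 0},{"hand": 1,"offset": [0,0,-30],"twist": 0},{"hand": 1,"offset": [0,0,-30],"twist": 0},{"hand": 1,"offset": [0,0,-20],"twist": 0},{"hand": 1,"offset": [0,0,0],"twist": 0},{"hand": 1,"offset": [0,0,0],"twist": 0}]'

```text
time_s: 4.8
position: [0.4706, -0.197, 0.1676]
tcp_rot: [0.984, 0.178, 0.0, 0.0]
contact_force: [0.0, -0.2, -3.2]
finger_gap: 0.0556
```

```bash
python3 - <<'E'
from h import *
s=save("side","s2.png");st=state();print(st["position"],st["contact_force"],st["ft_torque"],st["finger_gap"])
cv2.imwrite("pics/f.png",cv2.resize(s[130:230,270:380],None,fx=6,fy=6,interpolation=cv2.INTER_CUBIC)[:,:,::-1])
E
```

```text
[ 0.47024328 -0.19683055  0.16685763] [-0.47272094  0.59610381 -3.3587854 ] [-0.02294821  0.04083088  0.01560225] 0.05601432099522216
```

View pics/f.png

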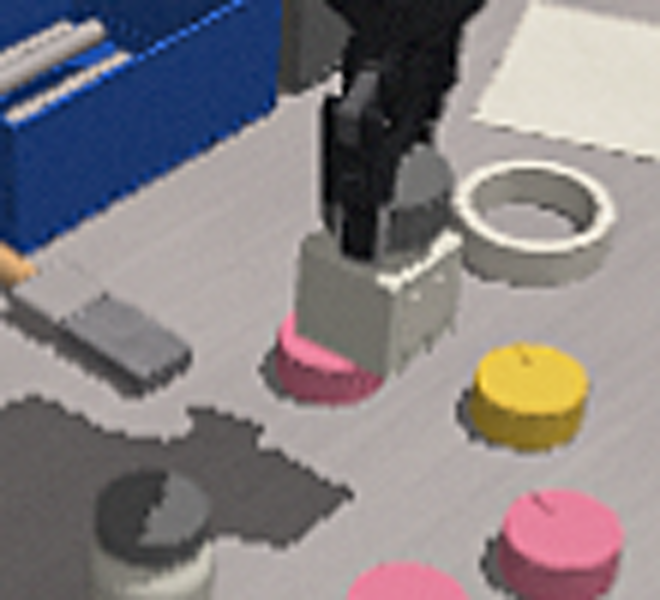

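```bash
python3 - <<'E'
from h import *
f=lambda p,z:at("side",np.array(p)/6+[270,130],z)[:2]
ang=lambda v:np.degrees(np.arctan2(v[1],v[0]))
b=.1085;t=b+.055
N0=f((388,378),b);L0=f((298,330),b);N1=f((390,285),t);L1=f((303,238),t);R1=f((460,240),t)
for a,c in((N0,L0),(N1,L1),(N1,R1)):print(ang(a-c)%90,np.linalg.norm(a-c))
print((L1+R1)/2)
E
```

```text
2.03186877604125 0.054038710721096846
0.2836304448349267 0.05194567064881626
88.9320484391241 0.04975922281945464
[ 0.46820451 -0.19475946]
```

Call:
arm_command --steps '[{"hand": 1,"offset": [0,0,-15],"twist": -7},{"hand": 1,"offset": [0,0,-15],"twist": -7},{"hand": 1,"offset": [0,0,-15],"twist": -7},{"hand": 1,"offset": [0,0,-15],"twist": -7.5},{"hand": 1,"offset": [0,0,0],"twist": 0}]'

```text
time_s: 5.35
position: [0.471, -0.1972, 0.2274]
tcp_rot: [0.91, 0.415, 0.0, 0.0]
contact_force: [-0.3, -0.6, -3.5]
finger_gap: 0.056
```

Call:
arm_command --steps '[{"hand": 1,"offset": [20,-14,0],"twist": 0},{"hand": 1,"offset": [34,-24.5,0],"twist": 0},{"hand": 1,"offset": [34,-24.5,0],"twist": 0},{"hand": 1,"offset": [34,-24.5,0],"twist": 0},{"hand": 1,"offset": [34,-24.5,0],"twist": 0},{"hand": 1,"offset": [34,-24.5,0],"twist": 0},{"hand": 1,"offset": [34,-24.5,0],"twist": 0},{"hand": 1,"offset": [34,-24.5,0],"twist": 0},{"hand": 1,"offset": [34,-24.5,0],"twist": 0},{"hand": 1,"offset": [34,-24.5,0],"twist": 0},{"hand": 1,"offset": [34,-24.5,0],"twist": 0},{"hand": 1,"offset": [22,-16,0],"twist": 0}]'

```text
time_s: 6.55
position: [0.5129, 0.2751, 0.2251]
tcp_rot: [0.91, 0.414, -0.001, -0.001]
contact_force: [0.5, 0.6, -3.3]
finger_gap: 0.0557
```

Call:
arm_command --steps '[{"hand": 1,"offset": [0,0,35],"twist": 0},{"hand": 1,"offset": [0,0,35],"twist": 0},{"hand": 1,"offset": [0,0,20],"twist": 0},{"hand": 1,"offset": [0,0,0],"twist": 0},{"hand": 1,"offset": [0,0,0],"twist": 0}]'

```text
time_s: 7.05
position: [0.5133, 0.2716, 0.1362]
tcp_rot: [0.91, 0.414, -0.001, 0.0]
contact_force: [0.9, -0.2, -3.5]
finger_gap: 0.0559
```

```bash
python3 - <<'E'
from h import *
s=save("side","s3.png");t=save("top","t3.png");st=state();print(st["position"],st["tcp_rot"],st["contact_force"],st["finger_gap"])
print(proj("side",st["position"]),proj("top",st["position"]))
a=cv2.resize(s[210:330,135:255],(400,400),interpolation=cv2.INTER_CUBIC);b=cv2.resize(t[180:280,120:220],(400,400),interpolation=cv2.INTER_CUBIC)
cv2.imwrite("pics/g.png",np.hstack([a,b])[:,:,::-1])
E
```

```text
[0.51423719 0.27201206 0.13783962] [ 9.10222336e-01  4.14119665e-01  4.40092412e-04 -9.42052694e-05] [ 0.77451429 -0.38133069 -2.53316572] 0.055934315039597296
[189.07425466 254.71710495] [163.00467851 225.46500549]
```

View pics/g.png

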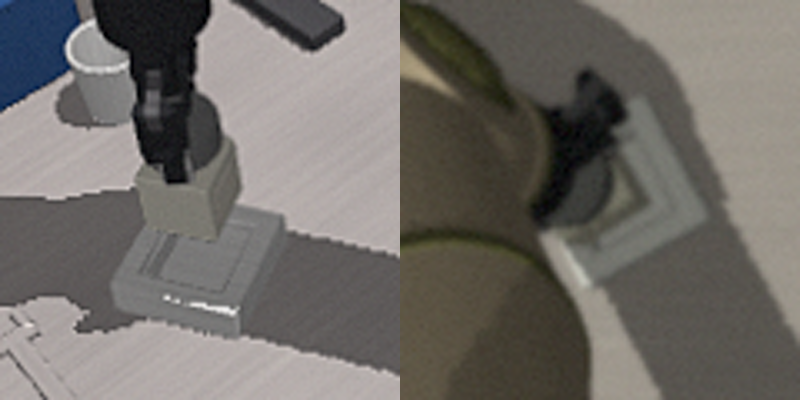

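```bash
python3 - <<'E'
from h import *
f=lambda p,z:at("side",np.array(p)/(400/120)+[135,210],z)[:2]
ang=lambda v:np.degrees(np.arctan2(v[1],v[0]))
b=.0785;t=b+.055
P=dict(N0=f((217,239),b),L0=f((144,226),b),N1=f((213,187),t),L1=f((138,177),t),R1=f((240,140),t),R0=f((240,188),b))
for a,c in("N0 L0","N1 L1","N1 R1","N0 R0") and [x.split() for x in("N0 L0","N1 L1","N1 R1","N0 R0")]:
  v=P[a]-P[c];print(a,c,ang(v)%90,np.linalg.norm(v))
print("jar c",(P["L0"]+P["R0"])/2,(P["L1"]+P["R1"])/2)
# block fit: detect corners from original unoccluded images, subpixel
from scipy.optimize import minimize
for n in("top","side"):
  g=cv2.cvtColor(cv2.imread(f"pics/{n}0.png"),cv2.COLOR_BGR2GRAY).astype(float); g=cv2.GaussianBlur(g,(0,0),.8)
  gm=cv2.magnitude(cv2.Sobel(g,cv2.CV_64F,1,0),cv2.Sobel(g,cv2.CV_64F,0,1))
  best=[]
  def sc(x):
    c,s=np.cos(x[2]),np.sin(x[2]);tot=0
    for h,z in((.05,.03),(.0305,.026)):
      u=np.linspace(-h,h,25)
      pts=np.concatenate([np.c_[u,0*u+h],np.c_[u,0*u-h],np.c_[0*u+h,u],np.c_[0*u-h,u]])
      W=np.c_[x[0]+c*pts[:,0]-s*pts[:,1],x[1]+s*pts[:,0]+c*pts[:,1],0*pts[:,0]+z]
      q=np.array([proj(n,w) for w in W],np.float32)
      tot+=cv2.remap(gm.astype(np.float32),q[:,0].copy(),q[:,1].copy(),cv2.INTER_LINEAR).mean()
    return -tot
  r=min((minimize(sc,[.514+dx,.2715+dy,.515],method="Nelder-Mead",options=dict(initial_simplex=[[.514+dx,.2715+dy,.515],[.519+dx,.2715+dy,.515],[.514+dx,.2765+dy,.515],[.514+dx,.2715+dy,.56]],maxiter=60)) for dx in(-.003,.003) for dy in(-.003,.003)),key=lambda r:r.fun)
  print(n,r.x[:2],np.degrees(r.x[2]),r.fun)
E
```

```text
N0 L0 32.78390201343453 0.05602697066539605
N1 L1 35.36794915762826 0.05469422810290092
N1 R1 28.166589359044238 0.04672981840299562
N0 R0 32.40545143488022 0.05002883348402309
jar c [0.51252995 0.27272413] [0.5061168  0.27074456]Traceback (most recent call last):
  File "<stdin>", line 24, in <module>
  File "<stdin>", line 24, in <genexpr>
    res = _minimize_neldermead(fun, x0, args, callback, bounds=bounds,
                               **options)
    fxr = func(xr)
    fx = function(np.copy(x), *(wrapper_args + args))
  File "<stdin>", line 21, in sc
  File "h.py", line 15, in proj
    K,k1,o,Rm=cal(n); c=Rm.T@(np.array(P,float)-o); s=c[:2]/c[2]; s=s*(1+k1*(s@s)); return K[:2,:2]@s+K[:2,2]
              ~~~^^^
  File "h.py", line 5, in cal
    c=get_calibration(n); a=np.array(c["attitude"],float)
ValueError: time passes only in moves, steps and waits
```

```bash
sed -i 's/^def cal/import functools\n@functools.cache\ndef cal/' h.py; cat > fit.py <<'E'
from h import *
from scipy.optimize import minimize
def gradmag(f,n):
  g=cv2.GaussianBlur(cv2.cvtColor(cv2.imread(f),cv2.COLOR_BGR2GRAY).astype(np.float32),(0,0),.8)
  return cv2.magnitude(cv2.Sobel(g,cv2.CV_32F,1,0),cv2.Sobel(g,cv2.CV_32F,0,1))
u=np.linspace(0,1,25)[:,None]
def fit(f,n,segs,x0):  # segs: list of (p,q) 3D local segments
  gm=gradmag(f,n); L=np.concatenate([np.array(p)*(1-u)+np.array(q)*u for p,q in segs])
  def sc(x):
    W=R.from_euler("z",x[2]).apply(L)+[x[0],x[1],0]
    q=np.array([proj(n,w) for w in W],np.float32)
    return -cv2.remap(gm,q[:,0].copy(),q[:,1].copy(),cv2.INTER_LINEAR).mean()
  rs=[]
  for dx in(-.003,.003):
   for dy in(-.003,.003):
    for dt in(-.05,.05):
     b=np.array(x0)+[dx,dy,dt]
     rs.append(minimize(sc,b,method="Nelder-Mead",options=dict(initial_simplex=[b,b+[.004,0,0],b+[0,.004,0],b+[0,0,.05]],maxiter=80)))
  rs.sort(key=lambda r:r.fun)
  for r in rs[:3]: print(n,np.round(r.x[:2],4),round(np.degrees(r.x[2]),1),round(r.fun,1))
def sq(h,z): c=[(h,h,z),(-h,h,z),(-h,-h,z),(h,-h,z)]; return [(c[i],c[(i+1)%4]) for i in range(4)]
E
python3 - <<'E'
from fit import *
for n in("top","side"): fit(f"pics/{n}0.png",n,sq(.05,.03)+sq(.0305,.026),[.514,.2715,.515])
# jar in side view s3: visible bottom edges (toward camera: -x,+y sides), vertical edges
h=.028;b=.0785
c=[(h,h),(-h,h),(-h,-h),(h,-h)]  # at yaw ~30
for w in c: print(w,proj("side",[.513+w[0]*.86-w[1]*.5,.272+w[0]*.5+w[1]*.86,b]).round())
E
```

```text
top [0.518  0.2764] 28.9 -109.0
top [0.518  0.2764] 28.9 -109.0
top [0.5181 0.2765] 29.0 -109.0
side [0.5168 0.2734] 29.1 -172.8
side [0.5169 0.2734] 29.1 -172.8
side [0.5169 0.2734] 29.0 -172.8
(0.028, 0.028) [178. 278.]
(-0.028, 0.028) [199. 283.]
(-0.028, -0.028) [208. 266.]
(0.028, -0.028) [187. 261.]
```

```bash
python3 - <<'E'
from fit import *
for n in("top","side"):
  for nm,S in(("outer",sq(.05,.03)),("pocketlow",sq(.0305,.026)),("pockettop",sq(.0345,.03)),("all",sq(.05,.03)+sq(.0305,.026)+sq(.0345,.03)+sq(.0305,.006))):
    print(nm);fit(f"pics/{n}0.png",n,S,[.515,.2725,.506])
h=.028;b=.0785;t=b+.055
L,N,Q=(h,h),(-h,h),(-h,-h)
S=[((*L,b),(*N,b)),((*N,b),(*Q,b)),((*L,b),(*L,t)),((*N,b),(*N,t)),((*Q,b),(*Q,t)),((*N,t),(*Q,t))]
print("jar");fit("pics/s3.png","side",S,[.513,.272,.54])
im=cv2.imread("pics/top0.png")
E
```

```text
outer
top [0.5172 0.2744] 28.6 -141.4
top [0.5172 0.2744] 28.6 -141.4
top [0.5172 0.2744] 28.6 -141.4
pocketlow
top [0.5118 0.2748] 28.1 -108.8
top [0.5117 0.2746] 28.4 -108.8
top [0.5117 0.2747] 28.0 -108.8
pockettop
top [0.5178 0.2723] 28.5 -103.9
top [0.5178 0.2723] 28.5 -103.8
top [0.5177 0.2724] 28.6 -103.8
all
top [0.5165 0.2735] 28.6 -102.5
top [0.5165 0.2734] 28.6 -102.5
top [0.5166 0.2734] 28.7 -102.5
outer
side [0.5164 0.274 ] 28.9 -188.6
side [0.5164 0.2741] 29.0 -188.5
side [0.5164 0.274 ] 28.9 -188.5
pocketlow
side [0.5174 0.2726] 29.4 -162.2
side [0.5174 0.2726] 29.3 -162.2
side [0.5175 0.2726] 29.2 -162.2
pockettop
side [0.4947 0.2808] 28.6 -197.2
side [0.4947 0.2807] 28.8 -197.2
side [0.4947 0.2807] 28.8 -197.0
all
side [0.516  0.2749] 28.6 -149.0
side [0.516 0.275] 28.5 -149.0
side [0.5159 0.2751] 28.5 -149.0
jar
side [0.5131 0.2722] 33.3 -93.4
side [0.5132 0.2723] 33.2 -93.4
side [0.513  0.2723] 33.2 -93.4
```

Call:
arm_command --steps '[{"hand": 1,"offset": [4,1.4,0],"twist": 3.7},{"hand": 1,"offset": [0,0,20],"twist": 0},{"hand": 1,"offset": [0,0,20],"twist": 0},{"hand": 1,"offset": [0,0,0],"twist": 0},{"hand": 1,"offset": [0,0,5],"twist": 0},{"hand": 1,"offset": [0,0,5],"twist": 0},{"hand": 1,"offset": [0,0,4],"twist": 0},{"hand": 1,"offset": [0,0,0],"twist": 0}]'

```text
time_s: 7.95
position: [0.5175, 0.2737, 0.0832]
tcp_rot: [0.923, 0.385, -0.0, 0.0]
contact_force: [0.9, 0.2, -3.4]
finger_gap: 0.0559
```

Call:
arm_command --steps '[{"hand": 1,"offset": [0,0,4],"twist": 0},{"hand": 1,"offset": [0,0,4],"twist": 0},{"hand": 1,"offset": [0,0,4],"twist": 0},{"hand": 1,"offset": [0,0,3],"twist": 0},{"hand": 1,"offset": [0,0,0],"twist": 0}]'

```text
time_s: 8.45
position: [0.5172, 0.2737, 0.0677]
tcp_rot: [0.923, 0.385, -0.0, 0.0]
contact_force: [0.2, 0.6, -2.4]
finger_gap: 0.0559
```

Call:
arm_command --steps '[{"hand": 1,"offset": [0,0,2],"twist": 0},{"hand": 1,"offset": [0,0,1],"twist": 0},{"hand": 1,"offset": [0,0,1],"twist": 0},{"hand": 1,"offset": [0,0,0],"twist": 0},{"hand": 1,"offset": [0,0,0],"twist": 0}]'

```text
time_s: 8.95
position: [0.5175, 0.2739, 0.0645]
tcp_rot: [0.923, 0.385, 0.0, -0.0]
contact_force: [-0.9, 0.1, 1.9]
finger_gap: 0.0561
```

```bash
python3 - <<'E'
from h import *
s=save("side","s4.png");st=state();print(st["position"],st["contact_force"],st["ft_torque"],st["joint_positions"])
cv2.imwrite("pics/i.png",cv2.resize(s[220:320,145:245],(600,600),interpolation=cv2.INTER_CUBIC)[:,:,::-1])
E
```

```text
[0.51750812 0.27392704 0.06452285] [-2.21334946 -0.85555403  2.4558432 ] [-0.02212889  0.26278474  0.00491665] [-0.46551645  0.66758847 -0.17504172  2.04041994  0.24882957  0.45299812
 -1.60815046]
```

View pics/i.png

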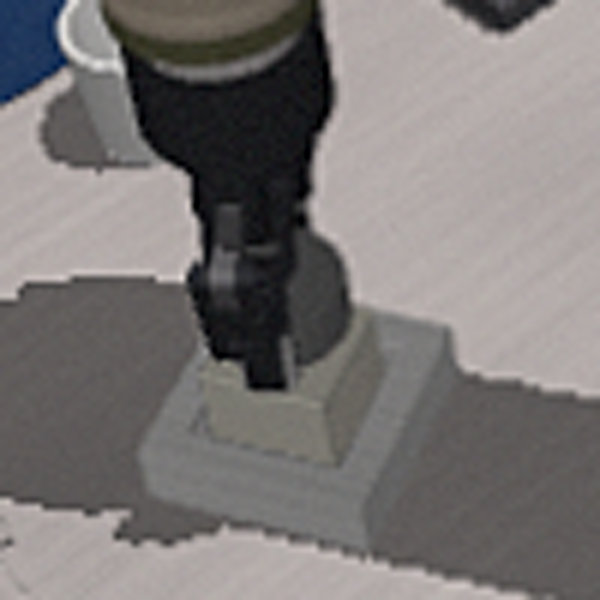

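Call:
arm_command --steps '[{"hand": 1,"offset": [0,0,0],"twist": 0},{"hand": 1,"offset": [0,0,0],"twist": 0},{"hand": 1,"offset": [0,0,0],"twist": 0},{"hand": 1,"offset": [0,0,0],"twist": -2},{"hand": 1,"offset": [0,0,0],"twist": -4},{"hand": 1,"offset": [0,0,0],"twist": -4},{"hand": 1,"offset": [0,0,0],"twist": -4},{"hand": 1,"offset": [0,0,0],"twist": -4},{"hand": 1,"offset": [0,0,0],"twist": -4},{"hand": 1,"offset": [0,0,0],"twist": -4},{"hand": 1,"offset": [0,0,0],"twist": -4}]' --force 110

```text
time_s: 10.1
position: [0.5177, 0.274, 0.0647]
tcp_rot: [0.791, 0.612, 0.0, -0.0]
contact_force: [-2.1, 0.1, 6.5]
finger_gap: 0.0556
```

```bash
python3 - <<'E'
from h import *
st=state();print(st["position"],st["tcp_rot"],st["contact_force"],st["ft_torque"],st["finger_gap"],st["joint_positions"][6])
E
```

```text
[0.51771924 0.27404466 0.06471729] [ 7.91150166e-01  6.11621823e-01  3.83659828e-04 -1.16596863e-04] [-2.05490312  0.11425674  6.53550971] [ 0.01860821  0.45419623 -0.5829743 ] 0.055553648044104266 -1.255063352106452
```

Call:
arm_command --steps '[{"hand": 1,"offset": [0,0,0],"twist": -4},{"hand": 1,"offset": [0,0,0],"twist": -4},{"hand": 1,"offset": [0,0,0],"twist": -4},{"hand": 1,"offset": [0,0,0],"twist": -4},{"hand": 1,"offset": [0,0,0],"twist": -4}]'

```text
time_s: 10.6
position: [0.5177, 0.2741, 0.0648]
tcp_rot: [0.673, 0.74, 0.0, -0.0]
contact_force: [-2.2, -0.1, 6.9]
finger_gap: 0.055
```

```bash
python3 - <<'E'
from h import *
st=state();print(st["position"],st["contact_force"],st["ft_torque"],st["finger_gap"])
E
```

```text
[0.51767803 0.27410155 0.06479297] [-2.23363956 -0.10927117  6.92962808] [-0.05453183  0.51245245 -0.6394455 ] 0.05502367335617198
```

Call:
arm_command --steps '[{"hand": 1,"offset": [0,0,0],"twist": -4},{"hand": 1,"offset": [0,0,0],"twist": -4},{"hand": 1,"offset": [0,0,0],"twist": -4},{"hand": 1,"offset": [0,0,0],"twist": -4},{"hand": 1,"offset": [0,0,0],"twist": -4}]'

```text
time_s: 11.1
position: [0.5177, 0.2742, 0.0653]
tcp_rot: [0.534, 0.845, 0.001, 0.0]
contact_force: [-4.0, -2.3, 13.9]
finger_gap: 0.0553
```

```bash
python3 - <<'E'
from h import *
st=state();print(st["position"],st["contact_force"],st["ft_torque"],st["finger_gap"])
s=save("side","s5.png")
cv2.imwrite("pics/j.png",cv2.resize(s[220:320,145:245],(600,600),interpolation=cv2.INTER_CUBIC)[:,:,::-1])
E
```

```text
[0.51765653 0.2742106  0.0652945 ] [-4.02103914 -2.29135767 13.90273236] [-0.24356461  0.77919564 -0.5097844 ] 0.05532158736010418
```

View pics/j.png

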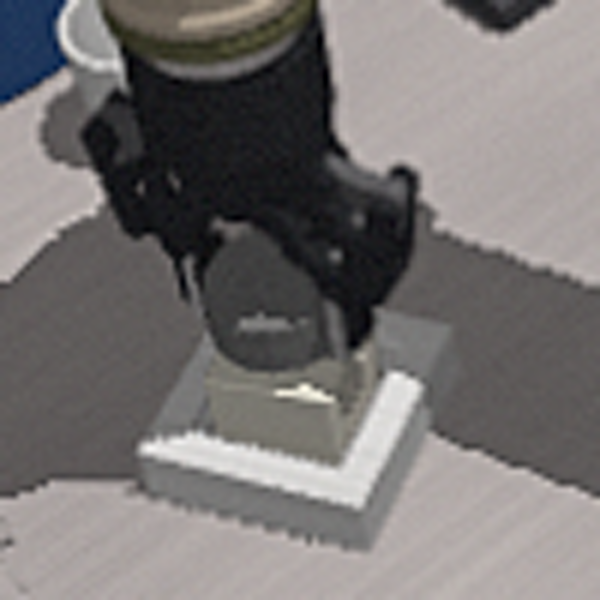

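Call:
arm_command --steps '[{"hand": 1,"offset": [0,0,0],"twist": -4},{"hand": 1,"offset": [0,0,0],"twist": -4},{"hand": 1,"offset": [0,0,0],"twist": 0},{"hand": 1,"offset": [0,0,0],"twist": 0}]'

```text
time_s: 11.55
position: [0.5176, 0.2742, 0.0653]
tcp_rot: [0.475, 0.88, 0.001, 0.0]
contact_force: [-3.8, -0.8, 13.9]
finger_gap: 0.055
```

```bash
python3 - <<'E'
from h import *
st=state();print(st["position"],st["contact_force"],st["ft_torque"],st["finger_gap"])
E
```

```text
[0.51764269 0.27420344 0.06530574] [-3.77678939 -0.79596894 13.86893537] [-0.28065568  0.7840888  -0.38043445] 0.05497999944287426
```

Call:
arm_command --steps '[{"hand": 1,"offset": [0,0,-2],"twist": 0},{"hand": 1,"offset": [0,0,-2],"twist": 0},{"hand": 1,"offset": [0,0,-3],"twist": 0},{"hand": 1,"offset": [0,0,-3],"twist": 0},{"hand": 1,"offset": [0,0,0],"twist": 0}]'

```text
time_s: 12.05
position: [0.5176, 0.2739, 0.0744]
tcp_rot: [0.475, 0.88, 0.0, -0.0]
contact_force: [-2.5, 1.0, 0.5]
finger_gap: 0.0555
```

```bash
python3 - <<'E'
from h import *
st=state();print(st["position"],st["contact_force"],st["ft_torque"],st["finger_gap"])
E
```

```text
[0.51756069 0.27387954 0.07444085] [-2.46633184  1.04246248  0.47843135] [ 0.1070273   0.30895082 -0.14068494] 0.05546656795819478
```

Call:
arm_command --steps '[{"hand": 1,"offset": [0,0,-5],"twist": 0},{"hand": 1,"offset": [0,0,-5],"twist": 0},{"hand": 1,"offset": [0,0,-5],"twist": 0},{"hand": 1,"offset": [0,0,-5],"twist": 0},{"hand": 1,"offset": [0,0,-6],"twist": 0},{"hand": 1,"offset": [0,0,-6],"twist": 0},{"hand": 1,"offset": [0,0,-4],"twist": 0},{"hand": 1,"offset": [0,0,0],"twist": 0},{"hand": 1,"offset": [0,0,0],"twist": 0},{"hand": 1,"offset": [0,0,0],"twist": 0},{"hand": 1,"offset": [0,0,0],"twist": 0}]'

```text
time_s: 13.15
position: [0.5174, 0.2738, 0.11]
tcp_rot: [0.475, 0.88, -0.0, -0.0]
contact_force: [-0.4, 0.0, -0.2]
finger_gap: 0.0552
```

```bash
python3 - <<'E'
from fit import *
st=state();print(st["position"],st["contact_force"],st["ft_torque"],st["finger_gap"])
s=save("side","s6.png");t=save("top","t6.png")
h=.028;b=.03;tt=.061
L,N,Q=(h,h),(-h,h),(-h,-h)
fit("pics/s6.png","side",[((*L,tt),(*N,tt)),((*N,b),(*N,tt)),((*N,tt),(*Q,tt))],[.516,.274,.52])
cv2.imwrite("pics/k.png",cv2.resize(s[210:310,145:245],(600,600),interpolation=cv2.INTER_CUBIC)[:,:,::-1])
E
```

```text
[0.51737631 0.27375532 0.10998154] [-0.39438084  0.00910351 -0.21317531] [ 0.04702706 -0.00912521 -0.00063609] 0.05516671618752189
side [0.5213 0.2794] 40.4 -167.8
side [0.5158 0.2746] 36.5 -162.1
side [0.5158 0.2745] 36.0 -162.0
```

View pics/k.png

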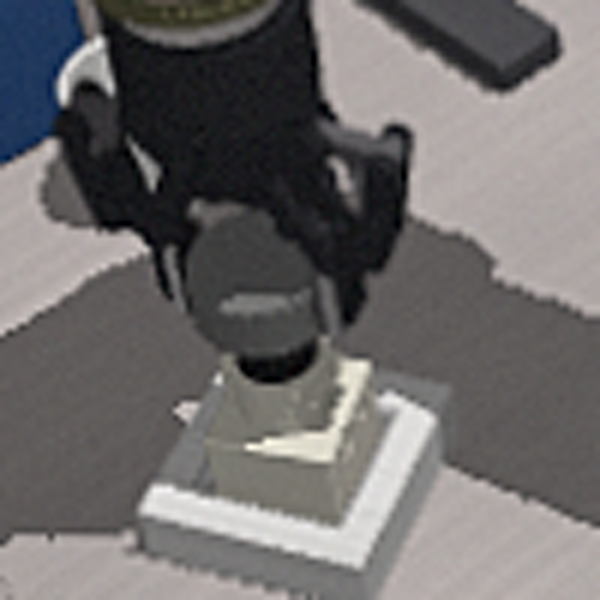

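```bash
python3 -c "from station import *;print(hand_in())"
```

```text
the job is handed in; nothing more can be done
None
```

I stood the square jar in the block's pocket, unscrewed its lid and lifted it clear. I handed in with the gripper holding the lid over the mouth, at about 13 s of the 54 s allowed.

- **Placing:** I lifted the jar by its lid and lined it up with the pocket from camera fits. It went down to TCP z 0.0645 m (0.0644 m expected for fully down), and the vertical force changed from hanging to resting on the floor.
- **Unscrewing:** I turned 78° counter-clockwise with 110 N grip, roughly 73° relative to the jar after it took up the play in the pocket. The threads let go between 50° and 70° of turn, when the upward force jumped from 7 to 14 N, as expected from the seal's spring.
- **Lifting:** I raised the lid about 45 mm. Its lower edge should then be about 31 mm above the mouth.
- **Last checks:** the outside force was about 0.4 N and the finger opening 55 mm. The last picture shows the lid above the bare neck and the jar down in the block.

**What did not agree:**
- The finger opening read 55–56 mm on a lid of 58–60 mm throughout, though the lid stayed held.
- The final camera fit of the jar's yaw was ambiguous, 36–40° against about 34° expected. The pocket limits that turn anyway.
- The lid's own mark was not visible in the gripper, so its angle comes from the turn I commanded and the force jump.

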